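# Index the skate jig's arm one hole toward the grinder

### The arm

A 7-joint arm with a two-finger parallel gripper is mounted at the origin on the work surface. World frame = base frame: x ahead of the robot, y to its left, z up, the work surface at z = 0. Lengths are in m, angles in degrees, forces in N, time in s.
With the tool pointing down it reaches from about 0.4 to 0.85 m from the base axis. Payload 4.4 kg.
Tool frame: the origin (TCP) lies at the centre of the arm's flange, where the gripper is bolted on; the fingertips stand 199 mm ahead of it and the grasp point (between the pads) lies 180 mm ahead of it (arm.grip_point_offset is the distance from the TCP to the grasp point, in m); y points along the fingers, z is the direction in which the jaws open and shut, and the axes are right-handed (so a half turn about y gives the same grasp; the last joint's range is limited). The gripper opens to 94 mm and grips with 3 to 60 N. Pads are 16 mm wide; open, the fingers measure 119 mm over their backs; the gripper's body (75 mm by 177 mm) begins 78 mm behind the grasp point.
Start: joints at [61.49, 36.005, 2.206, 86.941, -1.547, 57.084, -1.146], TCP at [0.272, -0.59, 0.405] pointing down, gripper open.
Joint ranges: [-175.42, 175.42], [-21.48, 121.26], [-71.46, 75.88], [10.55, 141.38], [-63.04, 243.04], [13.31, 113.54], [-168.57, 168.57]. Speed limits (degrees/s): [147.25, 147.25, 180, 180, 180, 180, 180].

### API

Orientations are given as [roll, pitch, yaw] about the fixed x, y, z axes, in that order (R = Rz(yaw) Ry(pitch) Rx(roll)).
In Python, from bench import arm, imaging gives the robot as it stands.
- The arm moves only by the tool move_arm, never from a script. Its argument "commands" is a list that holds one entry, the list of rows, each a list of 6 numbers: the shift along the tool's x, y, z in m, then the turn, a rotation vector about the tool's x, y, z in degrees. A call has 1 to 20 rows; each row is the pose to reach, as a shift and turn from the pose commanded when the call began, along the tool's axes at that moment; what a row does not reach only later rows make up. A row lasts 1/10 s, in which the tool goes at most 50 mm and 8.59 degrees, less where a joint would pass 70% of its speed; a pose out of reach is approached as far as the arm can. A call with a gripper value outside its range is refused whole. "grip" is the closure, from -1 (fully open) to 1 (shut), set as the call begins (left out, the last holds). The fingers move at their own pace and stop on an object; the grip force is fixed at half the most. Time passes only in rows, so rows that repeat a pose let the fingers close. It gives the time, the measured TCP pose, the force and the opening at its end, in the units of the state.
- arm.sense(): the state, without advancing time (a new reading comes with each control period).
- imaging.get_image(name): name is "side" or "top"; returns the picture (400x640x3 uint8, blue, green, red); there is no depth.
- imaging.calibration(name): a dict with "K" (3x3 intrinsics, pixels), "rvec" (rotation vector, rad) and "tvec" (3), from world to camera coordinates, as OpenCV has them. Camera axes: x right, y down, z forward; pixel columns grow to the right and rows downward; lengths in m; the calibration is good to about 2 mm. A picture is of the moment at which its call begins. calibration takes no time and is no camera call.
- arm.job_done(): hands the job in, once; it reports no verdict.
The state is a dict: "time_s": time; "joint_pos": joint angles; "joint_vel": joint speeds; "joint_efforts": joint torques, N m; "ee_pos": TCP position; "tcp_rot": TCP orientation; "force": force on the tool from outside, world axes, zero at the start; "torque": the same for the moment, N m; "opening": finger opening in m.
Only numpy, scipy, OpenCV 4.12 (cv2) and the standard library are available. Lean on these libraries where they do the work, as an engineer would, in place of code of your own. Each camera call takes 0.05 s, during which the arm holds its last target. There are 200 camera calls.

### The job

On the skate-sharpening bench, hook a fingertip under the pull ring of the jig's spring index pin, lift the pin out of its hole, swing the ring end of the arm exactly one hole toward the side where the grinding wheel stands (nearer to or farther from the robot), and let the pin drop fully into that hole. Then take the finger away from the ring; do not force the arm, and leave the puck, the honing stone and the oil bottle where they are.

Things in the scene. Friction and masses are not known exactly. Their poses are not given: they have to be found in the camera images.
- jig: Indexing jig bolted to the bench: red cast base with a steel quadrant (top 32 mm high) that has five square holes, 13 mm wide, in an arc of radius 140 mm about the arm's pivot, 0.314 rad (18 degrees, 44 mm) apart. Origin: on the bench, on the pivot axis, at the jig's right end; own -x points from the pivot to the middle hole, roughly to the left (world +y); z up.
- swing_arm (a joint): Angle of the aluminium arm (32 mm wide, top 50 mm above the bench) about its upright pivot, rad: 0 with the pin in the middle hole, where it starts; positive swings the pin end toward the jig's own +y (away from the robot). Holes at -0.628, -0.314, 0, 0.314, 0.628. The pin locks it; with the pin up about 1 N at the pin turns it, and it stays where left.
- index_pin (a joint): Lift of the spring index pin, m: 0 fully down in a hole, 0.030 at its stop. The round-nosed pin (11 mm thick) is clear of the quadrant from 0.011 up. The spring pulls it down with 4 N at 0, 9 N at the stop. Off a hole the nose rests on the quadrant, and it drops into a hole that it comes over. It slides up and down only, and goes round with the arm.
- ring_center (a point): Centre of the steel pull ring fixed on the pin's top (inner diameter 48 mm, wire 6 mm), 104 mm above the bench when down, 131 mm from the pivot. The ring stands across the arm, facing outward from the pivot, its top leaning 20 degrees toward the pivot. Shut fingers aimed down and pivotward at 45 degrees pass through it and hook it when raised. Frame: the arm's, -x outward from the pivot.
- boss_top (a point): Centre of the top of the round steel boss (32 mm in diameter) on the arm, through which the pin slides, 64 mm above the bench and 140 mm from the pivot. A collar on the pin above it reaches 73 mm, and the ring begins at 76 mm. A small clamp on the arm 60 mm from the pivot is 74 mm high.
- grinder: The grinder, fixed to the bench right of the jig, either nearer to the robot than the jig or farther: red base 170 x 170 mm with a pale grinding wheel, 144 mm in diameter, standing upright, and a red motor; 184 mm high. Origin: on the bench under the wheel's centre.
- eyelet_press: The red eyelet press, fixed to the bench right of the jig, in the other of the two places (near or far) from the grinder: base 160 x 100 mm, C-shaped frame with a small lever with a black ball, 225 mm high. Origin: centre of its underside.
- puck: Loose black rubber puck, 76 mm in diameter, 25 mm high; leave alone. Origin: centre of its underside.
- stone: Loose grey honing stone, 100 x 30 x 20 mm; leave alone. Origin: centre of its underside.
- oil: Loose white oil bottle with a black cap, 44 mm in diameter, 110 mm high; leave alone. Origin: centre of its underside.

How it is judged:
By the outcome, as a careful person would: the job done as asked, in the order asked, and still so for the second after the job is handed in, with the robot touching nothing.
It also fails if it takes over 48 s, if anything falls off the work surface, if the arm or the gripper's body presses on something with over 40 N, if the wrist force passes 120 N, or if a joint passes its speed limit or range.

## Working session

There is one attempt and no reset: what is moved stays moved. The work goes in short steps, Python scripts to look and compute and a tool call to move; the robot and the scene stay as the last step left them, time stands still between calls to the robot, and variables do not carry over. Pictures are saved under pics/ and viewed, about 8 in all and at most 12, crops included, and the job is handed in when it is done.

Besides the shell and the picture viewer there is one more tool, called after ">>>" as a command line: name --argument value ..., lists and objects as JSON in quotes. move_arm: Moves the arm, as the interface text tells. Its arguments: {"type":"object","properties":{"commands":{"type":"array","items":{"type":"array","items":{"type":"array","items":{"type":"number"}}}},"grip":{"type":"number"}},"required":["commands"]}

```bash
mkdir -p pics; ls
python3 - <<'E'
from bench import arm, imaging
import cv2
for n in("side","top"):
    cv2.imwrite(f"pics/{n}0.png",imaging.get_image(n)); print(n,imaging.calibration(n))
print(arm.sense())
E
```

```text
pics
side {'K': array([[427.52361301,   0.        , 317.12772147],
       [  0.        , 427.52361301, 203.26990621],
       [  0.        ,   0.        ,   1.        ]]), 'rvec': array([ 0.91206149, -2.31480514,  1.2783796 ]), 'tvec': array([0.3944215 , 0.29303012, 0.63877934])}
top {'K': array([[508.40869345,   0.        , 317.14306082],
       [  0.        , 508.40869345, 195.17406856],
       [  0.        ,   0.        ,   1.        ]]), 'rvec': array([ 2.10159928, -2.11708703,  0.2260095 ]), 'tvec': array([0.00229094, 0.55556191, 1.13087106])}
{'time_s': 0.1, 'joint_pos': array([61.48952145, 36.05167324,  2.20463059, 86.9869621 , -1.54592756,
       57.08205923, -1.14408253]), 'joint_vel': array([ 0.1525108 , -0.00294658,  0.00976601, -0.18741409,  0.04586188,
       -0.01121632,  0.0867289 ]), 'joint_efforts': array([ 3.28907670e-03, -5.50800812e+01,  1.14787381e+00, -1.87121308e+01,
       -5.21338033e-02,  1.91069220e-02,  3.57636122e-05]), 'ee_pos': array([ 0.27194499, -0.59011604,  0.40388686]), 'tcp_rot': array([-9.00909317e+01, -2.71799147e-03, -1.55258640e+02]), 'force': array([-0.54853608,  0.01450204,  0.80468156]), 'torque': array([-0.06294671, -0.00129607, -0.0348245 ]), 'opening': 0.09392248090676919}
```

View pics/top0.png

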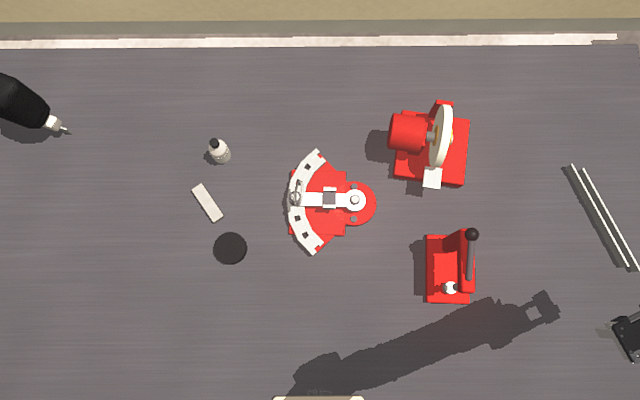

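View pics/side0.png

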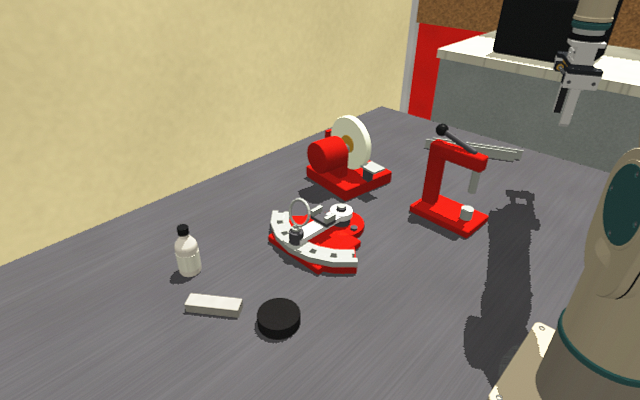

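The top view shows the grinder (wheel at about (440,135)) on the far side, with the press at (450,270) on the near side. So the swing is away from the robot, to +0.314. The pivot is at about (355,200) and the boss at about (295,198). Next I'll zoom in on the jig.

Run:
```python
import cv2,numpy as np
a=cv2.imread("pics/top0.png")[140:265,275:385]; b=cv2.imread("pics/side0.png")[185:285,255:375]
a=cv2.resize(a,None,fx=4,fy=4,interpolation=cv2.INTER_CUBIC); b=cv2.resize(b,(360,300),interpolation=cv2.INTER_CUBIC)
c=np.zeros((500,800,3),np.uint8); c[:,:440]=a; c[:300,440:]=b
cv2.imwrite("pics/crop0.png",c)
```

```text
(no output)
```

View pics/crop0.png

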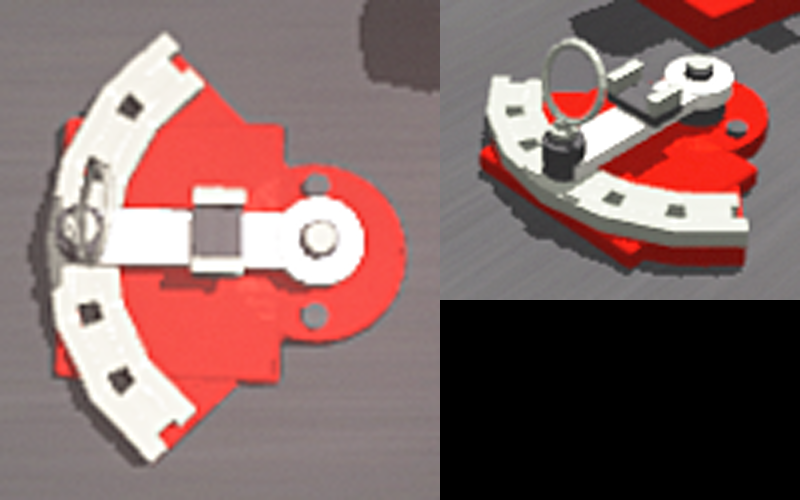

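```bash
cat > h.py <<'E'
import numpy as np, cv2
from scipy.optimize import least_squares
from scipy.spatial.transform import Rotation as R
from bench import arm, imaging
C={n:imaging.calibration(n) for n in("side","top")}
def proj(n,p): 
    c=C[n]; return cv2.projectPoints(np.array(p,float).reshape(-1,1,3),c["rvec"],c["tvec"],c["K"],None)[0].reshape(-1,2)
def jig(v,r,th,z): # point at radius r, swing th
    l=np.array([-np.cos(th),np.sin(th)])*r; c,s=np.cos(v[2]),np.sin(v[2])
    return np.array([v[0]+c*l[0]-s*l[1],v[1]+s*l[0]+c*l[1],z])
E
python3 - <<'E'
from h import *
t=lambda u,v:((u+.5)/4-.5+275,(v+.5)/4-.5+140); s=lambda u,v:((u-440+.5)/3-.5+255,(v+.5)/3-.5+185)
obs=[("top",t(131,107),.14,.628,.031),("top",t(91,313),.14,-.314,.031),("top",t(122,381),.14,-.628,.031),
("side",s(514,111),.14,.628,.031),("side",s(615,198),.14,-.314,.031),("side",s(676,212),.14,-.628,.031),("side",s(575,82),.131,0,.104)]
f=lambda v:np.concatenate([proj(n,jig(v,r,th,z))[0]-p for n,p,r,th,z in obs])
r=least_squares(f,[.5,0,-1.57]); v=r.x; print(v,np.degrees(v[2])); print(r.fun.reshape(-1,2).round(1))
for th in(0,.314): print(th,"ring",jig(v,.131,th,.104),"boss",jig(v,.14,th,.064),"out",jig(v,1,th,0)-jig(v,0,th,0))
print(proj("top",jig(v,0,0,.055)), t(319,239))
E
```

```text
[ 0.5455944  -0.08885318 -1.60321594] -91.857507002699
[[-0.1  0.8]
 [-0.   0.1]
 [ 0.1 -0.4]
 [ 0.7  0.1]
 [-0.  -0.2]
 [ 0.1 -0.6]
 [-0.8  0.3]]
0 ring [0.54984062 0.04207799 0.104     ] boss [0.55013235 0.05107326 0.064     ] out [0.03241393 0.99947453 0.        ]
0.314 ring [0.59007313 0.03436469 0.104     ] boss [0.59312892 0.04283004 0.064     ] out [0.3395323 0.9405944 0.       ]
[[354.2925306  199.45386304]] (354.375, 199.375)
```

```bash
cat >> h.py <<'E'
V=[0.5456,-0.0889,-1.6032]
def pose(th,past,dz=0.): # finger axis through ring centre, tip `past` beyond it
    out=jig([0,0,V[2]],1,th,0); y=(-out-[0,0,1])/2**.5; z=np.cross(out,[0,0,1]); x=np.cross(y,z)
    return jig(V,.131,th,.104+dz)+(past-.199)*y, R.from_matrix(np.c_[x,y,z])
def cur():
    s=arm.sense(); return s["ee_pos"],R.from_euler("xyz",s["tcp_rot"],degrees=True),s
def rel(T,start=None):
    p,r=(start or cur())[:2]; return np.r_[r.inv().apply(T[0]-p),(r.inv()*T[1]).as_rotvec(degrees=True)].round(4)
E
python3 - <<'E'
from h import *
p,r,s=cur(); P=pose(0,-.07); print(P[0],P[1].as_matrix().round(2))
print(rel((np.array([.272,-.59,.55]),r))); 
print(rel((np.array([.55,-.2,.55]),R.from_euler("z",50,degrees=True)*r)))
print(rel((P[0]+[0,0,.2],P[1])), rel(P))
E
```

```text
[0.55600662 0.2321431  0.29421172] [[-0.02 -0.02  1.  ]
 [-0.71 -0.71 -0.03]
 [ 0.71 -0.71 -0.  ]]
[-1.000e-04 -1.461e-01 -3.000e-04  0.000e+00  0.000e+00  0.000e+00]
[-4.15800e-01 -1.45800e-01 -2.38200e-01  2.40000e-03 -4.99999e+01
 -7.94000e-02]
[ -0.6021  -0.0894  -0.628   24.9221 -59.9453 -40.2689] [ -0.6021   0.1106  -0.6277  24.9221 -59.9453 -40.2689]
```

>>> move_arm --commands '[[[0,-0.05,0,0,0,0],[0,-0.1,0,0,0,0],[0,-0.145,0,0,0,0],[-0.416,-0.145,-0.238,0,-50,0],[-0.416,-0.145,-0.238,0,-50,0],[-0.416,-0.145,-0.238,0,-50,0],[-0.416,-0.145,-0.238,0,-50,0],[-0.416,-0.145,-0.238,0,-50,0],[-0.416,-0.145,-0.238,0,-50,0],[-0.416,-0.145,-0.238,0,-50,0],[-0.416,-0.145,-0.238,0,-50,0],[-0.416,-0.145,-0.238,0,-50,0],[-0.416,-0.145,-0.238,0,-50,0],[-0.416,-0.145,-0.238,0,-50,0],[-0.416,-0.145,-0.238,0,-50,0],[-0.416,-0.145,-0.238,0,-50,0]]]' --grip 1

```text
time_s: 1.7
ee_pos: [0.5495, -0.2017, 0.5494]
tcp_rot: [-90.0, -0.1, -105.4]
force: [-0.5, 0.7, 0.8]
opening: 0.0006
```

Run:
```python
from h import *
p,r,s=cur(); print(s["joint_pos"],p,s["opening"],s["time_s"]); P=pose(0,-.07)
print(rel((P[0]+[0,0,.2],P[1])), rel(P))
```

```text
[ 27.12025402  24.04585316 -15.03500692  84.96352215   6.45665159
  71.88507525  -4.08478499] [ 0.54953266 -0.20165751  0.54938015] 0.0005899914850072423 1.7
[ -0.42     0.0548  -0.1089   5.373  -12.817  -44.7224] [ -0.4203   0.2548  -0.1088   5.373  -12.817  -44.7224]
```

>>> move_arm --commands '[[[-0.42,0.055,-0.109,5.4,-12.8,-44.7],[-0.42,0.055,-0.109,5.4,-12.8,-44.7],[-0.42,0.055,-0.109,5.4,-12.8,-44.7],[-0.42,0.055,-0.109,5.4,-12.8,-44.7],[-0.42,0.055,-0.109,5.4,-12.8,-44.7],[-0.42,0.055,-0.109,5.4,-12.8,-44.7],[-0.42,0.055,-0.109,5.4,-12.8,-44.7],[-0.42,0.055,-0.109,5.4,-12.8,-44.7],[-0.42,0.055,-0.109,5.4,-12.8,-44.7],[-0.42,0.055,-0.109,5.4,-12.8,-44.7],[-0.42,0.055,-0.109,5.4,-12.8,-44.7],[-0.42,0.055,-0.109,5.4,-12.8,-44.7],[-0.42,0.255,-0.109,5.4,-12.8,-44.7],[-0.42,0.255,-0.109,5.4,-12.8,-44.7],[-0.42,0.255,-0.109,5.4,-12.8,-44.7],[-0.42,0.255,-0.109,5.4,-12.8,-44.7],[-0.42,0.255,-0.109,5.4,-12.8,-44.7],[-0.42,0.255,-0.109,5.4,-12.8,-44.7],[-0.42,0.255,-0.109,5.4,-12.8,-44.7],[-0.42,0.255,-0.109,5.4,-12.8,-44.7]]]'

```text
time_s: 3.7
ee_pos: [0.5565, 0.2338, 0.2979]
tcp_rot: [-89.5, -44.8, -92.1]
force: [-0.2, -0.1, 1.2]
opening: 0.0004
```

```bash
cat >> h.py <<'E'
def crops(name,tb=(140,265,245,385),sb=(165,285,235,375)):
    a=imaging.get_image("top")[tb[0]:tb[1],tb[2]:tb[3]]; b=imaging.get_image("side")[sb[0]:sb[1],sb[2]:sb[3]]
    f=lambda i:cv2.resize(i,(400,int(400*i.shape[0]/i.shape[1])),interpolation=cv2.INTER_CUBIC)
    a,b=f(a),f(b); c=np.zeros((max(len(a),len(b)),800,3),np.uint8); c[:len(a),:400]=a; c[:len(b),400:]=b
    cv2.imwrite(name,c)
E
python3 - <<'E'
from h import *
p,r,s=cur(); print(s["joint_pos"],p,s["force"],s["time_s"]); P=pose(0,.025)
print(rel(pose(0,-.07)), rel(P)); tip=p+.199*r.as_matrix()[:,1]; print("tip",tip,proj("top",tip),proj("side",tip))
crops("pics/pre.png")
E
```

```text
[-27.7426919   48.20570261 -12.71011766  91.17653902  42.57338495
  80.05425529 -63.51618407] [0.55653527 0.23383453 0.29789373] [-0.22188533 -0.06362301  1.18713875] 3.7
[-0.0014  0.0038 -0.0005 -0.3249 -0.195  -0.2147] [-0.001   0.0988 -0.001  -0.3249 -0.195  -0.2147]
tip [0.55312264 0.09368636 0.15665688] [[272.79460942 187.0524568 ]] [[278.0895351  199.44387143]]
```

View pics/pre.png

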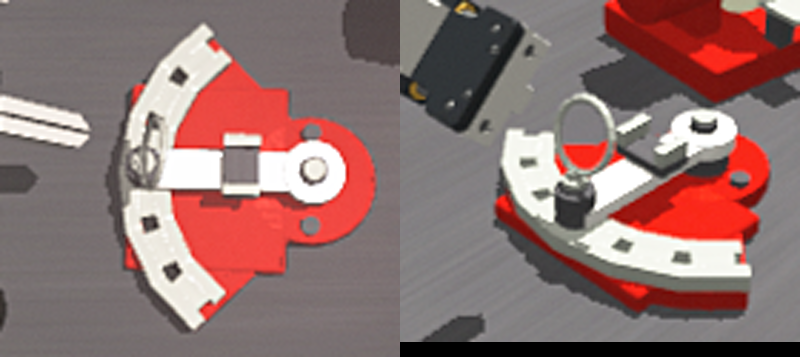

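Run:
```python
from h import *
p,r,s=cur(); M=r.as_matrix(); tip=p+.199*M[:,1]
for n in("side","top"):
    c=C[n]; print(n,"cam",-cv2.Rodrigues(c["rvec"])[0].T@c["tvec"], "depth",(cv2.Rodrigues(c["rvec"])[0]@tip+c["tvec"])[2])
o=[(235,165),(245,140)]
for back in(0,.03,.1,.199):
  for n,oo,off in(("side",o[0],400),("top",o[1],0)):
    q=[tip-back*M[:,1]+a*M[:,0]+b*M[:,2] for a,b in((-.008,-.0125),(.008,-.0125),(.008,.0125),(-.008,.0125))]
    print(back,n,((proj(n,q)-oo)*2.857+[off,0]).round().tolist())
im=np.vstack([cv2.resize(imaging.get_image("side")[100:300,150:400],(750,600),interpolation=cv2.INTER_CUBIC)])
cv2.imwrite("pics/pre2.png",im)
```

```text
side cam [0.03488903 0.55239251 0.58576385] depth 0.8110153885721852
top cam [ 3.04100243e-01 -1.54587201e-04  1.22272101e+00] depth 1.0951274452943565
0 side [[530.0, 117.0], [542.0, 96.0], [517.0, 82.0], [505.0, 103.0]]
0 top [[72.0, 153.0], [86.0, 150.0], [87.0, 118.0], [73.0, 121.0]]
0.03 side [[504.0, 102.0], [517.0, 80.0], [491.0, 66.0], [479.0, 87.0]]
0.03 top [[41.0, 146.0], [55.0, 143.0], [56.0, 110.0], [42.0, 113.0]]
0.1 side [[436.0, 62.0], [450.0, 39.0], [424.0, 24.0], [411.0, 47.0]]
0.1 top [[-37.0, 130.0], [-23.0, 126.0], [-21.0, 92.0], [-35.0, 95.0]]
0.199 side [[321.0, -6.0], [336.0, -32.0], [310.0, -47.0], [294.0, -22.0]]
0.199 top [[-159.0, 103.0], [-146.0, 100.0], [-144.0, 63.0], [-157.0, 67.0]]
```

View pics/pre2.png

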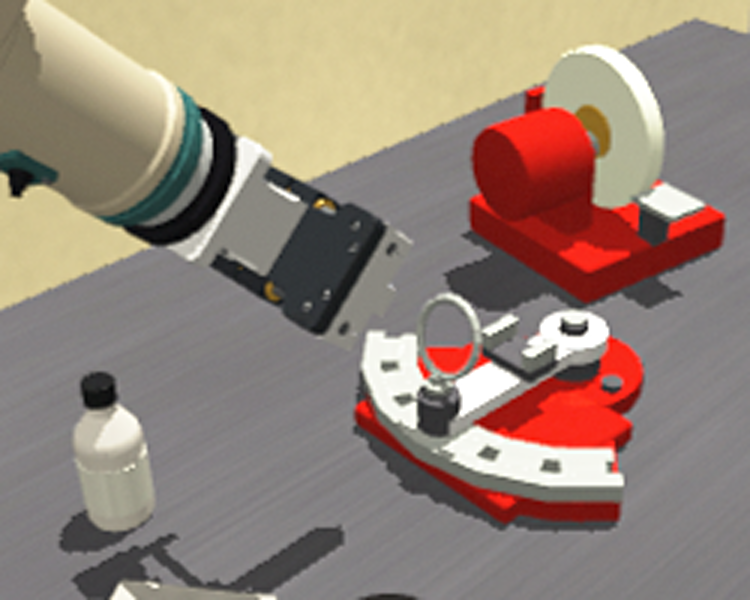

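The side view shows what looks like a wide plate, with corners at about (405,235) and (350,345), where I expected narrow fingers. I'll compare the whole gripper in both views.

Run:
```python
from h import *
t=imaging.get_image("top")[110:235,150:310]; s0=cv2.imread("pics/side0.png")[20:145,530:640]
c=np.zeros((570,800,3),np.uint8); a=cv2.resize(t,(480,375),interpolation=cv2.INTER_CUBIC); b=cv2.resize(s0,(310,352),interpolation=cv2.INTER_CUBIC)
c[:375,:480]=a; c[:352,485:795]=b; cv2.imwrite("pics/g.png",c)
p,r,s=cur(); M=r.as_matrix(); tip=p+.199*M[:,1]; print(s["tcp_rot"])
print("tip top in view",(proj("top",tip)-[150,110])*3, "flange",(proj("top",p)-[150,110])*3)
```

```text
[-89.69656253 -44.8561758  -91.93629692]
tip top in view [[368.64092477 232.91154946]] flange [[126.27504236 178.11775223]]
```

View pics/g.png

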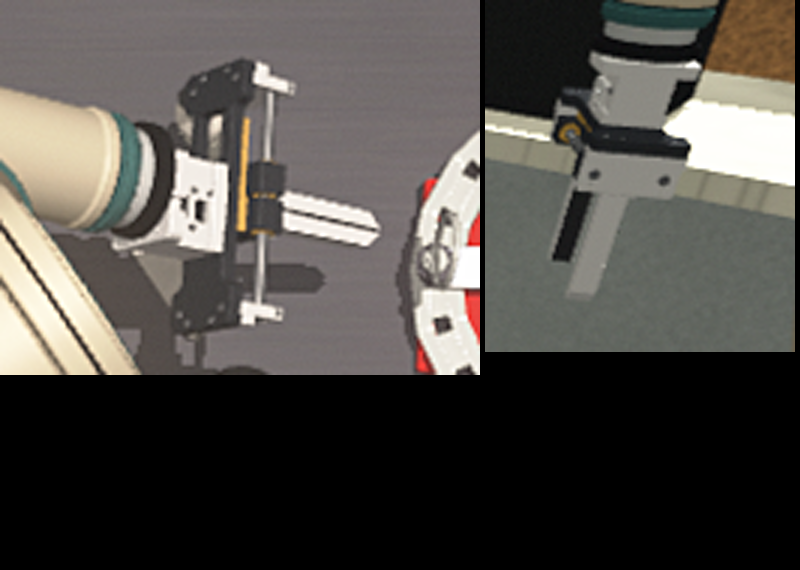

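The views agree: the wide plate is the end of the gripper body hiding the fingers from the side camera. The shut fingers show in the top view with the tip at (375,232), against a prediction of (369,233). Next I move the fingers into the ring.

>>> move_arm --commands '[[[0,0.015,0,0,0,0],[0,0.03,0,0,0,0],[0,0.04,0,0,0,0],[0,0.05,0,0,0,0],[0,0.06,0,0,0,0],[0,0.07,0,0,0,0],[0,0.08,0,0,0,0],[0,0.088,0,0,0,0],[0,0.095,0,0,0,0],[0,0.095,0,0,0,0],[0,0.095,0,0,0,0],[0,0.095,0,0,0,0]]]'

```text
time_s: 5.1
ee_pos: [0.5539, 0.1672, 0.2277]
tcp_rot: [-89.8, -44.9, -91.8]
force: [-0.3, 0.4, 0.4]
opening: 0.0004
```

Run:
```python
from h import *
p,r,s=cur(); print(p,s["force"],s["torque"],s["time_s"],s["tcp_rot"]); print("to ideal",rel(pose(0,.025)),"lift10",rel((p+[0,0,.01],r)))
crops("pics/in.png")
```

```text
[0.55388374 0.16722796 0.22769239] [-0.26669472  0.38277565  0.39534169] [ 0.68257658 -0.1505194  -0.00962236] 5.1 [-89.81271167 -44.88467833 -91.82449076]
to ideal [ 0.0011  0.002   0.     -0.21    0.0225 -0.1154] lift10 [ 0.0071 -0.0071  0.      0.      0.      0.    ]
```

View pics/in.png

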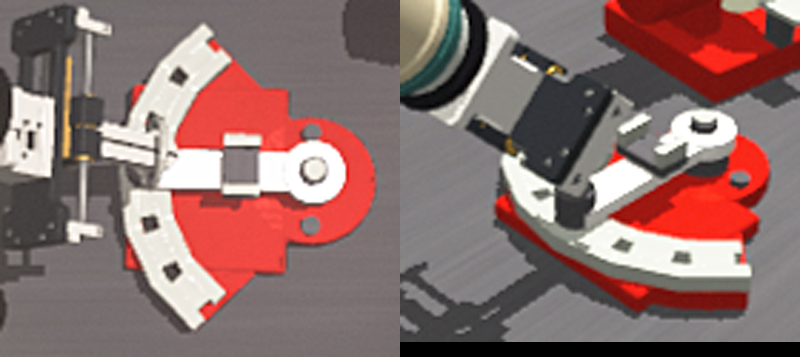

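The finger is through the ring: in the top crop it reaches x≈160, past the ring at x≈155, with no contact force. Lifting now.

>>> move_arm --commands '[[[0.0018,-0.0018,0,0,0,0],[0.0035,-0.0035,0,0,0,0],[0.0053,-0.0053,0,0,0,0],[0.0071,-0.0071,0,0,0,0],[0.0088,-0.0088,0,0,0,0],[0.0106,-0.0106,0,0,0,0],[0.0124,-0.0124,0,0,0,0],[0.0141,-0.0141,0,0,0,0],[0.0159,-0.0159,0,0,0,0],[0.0177,-0.0177,0,0,0,0],[0.0177,-0.0177,0,0,0,0],[0.0177,-0.0177,0,0,0,0],[0.0177,-0.0177,0,0,0,0]]]'

```text
time_s: 6.5
ee_pos: [0.5536, 0.1672, 0.2522]
tcp_rot: [-89.9, -44.9, -91.8]
force: [-0.6, 3.5, -5.1]
opening: 0.0006
```

Run:
```python
from h import *
p,r,s=cur(); print(p,s["force"],s["torque"],s["time_s"],s["tcp_rot"])
```

```text
[0.55360721 0.16718534 0.25221258] [-0.60311304  3.511193   -5.09582325] [ 2.12762221  0.02083855 -0.12103872] 6.5 [-89.88409032 -44.85535741 -91.77753975]
```

>>> move_arm --commands '[[[0.0018,-0.0018,0,0,0,0],[0.0035,-0.0035,0,0,0,0],[0.0053,-0.0053,0,0,0,0],[0.0067,-0.0067,0,0,0,0],[0.0067,-0.0067,0,0,0,0],[0.0067,-0.0067,0,0,0,0],[0.0067,-0.0067,0,0,0,0]]]'

```text
time_s: 7.2
ee_pos: [0.5537, 0.167, 0.2618]
tcp_rot: [-89.9, -44.9, -91.8]
force: [-0.6, 4.9, -7.9]
opening: 0.0008
```

Run:
```python
from h import *
p,r,s=cur(); print(p,s["force"],s["torque"],s["time_s"],s["tcp_rot"])
piv=np.array([V[0],V[1],0])
for th in np.arange(1,11)*.0314:
    q=R.from_rotvec([0,0,-th]); print(rel((piv+q.apply(p-piv),q*r)).tolist())
crops("pics/up.png")
```

```text
[0.55373616 0.16701027 0.26182642] [-0.62009399  4.89756196 -7.94375691] [ 2.65601619 -0.03697283 -0.07136583] 7.2 [-89.85127319 -44.87899143 -91.79954334]
[0.0001, 0.0001, 0.008, -1.2695, 1.2748, -0.0033]
[0.0004, 0.0004, 0.0161, -2.5389, 2.5497, -0.0066]
[0.0008, 0.0009, 0.0241, -3.8084, 3.8245, -0.0099]
[0.0014, 0.0015, 0.0321, -5.0778, 5.0993, -0.0132]
[0.0022, 0.0023, 0.04, -6.3473, 6.3741, -0.0165]
[0.0032, 0.0033, 0.0479, -7.6167, 7.649, -0.0199]
[0.0044, 0.0045, 0.0558, -8.8862, 8.9238, -0.0232]
[0.0057, 0.0059, 0.0636, -10.1557, 10.1986, -0.0265]
[0.0072, 0.0074, 0.0714, -11.4251, 11.4734, -0.0298]
[0.0089, 0.0091, 0.0791, -12.6946, 12.7483, -0.0331]
```

View pics/up.png

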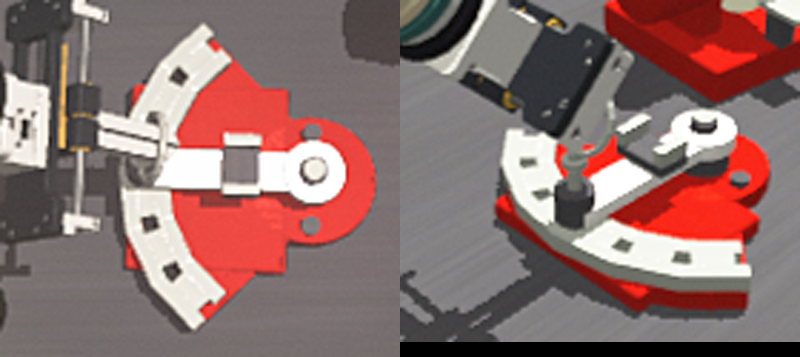

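The pin is up: the stem shows above the boss at (575,165), and the force change implies about 20 mm of lift. Swinging +18°, away from the robot.

>>> move_arm --commands '[[[0,0,0.004,-0.635,0.637,0],[0.0001,0.0001,0.008,-1.27,1.275,0],[0.0004,0.0004,0.016,-2.54,2.55,0],[0.0008,0.0009,0.0241,-3.81,3.825,-0.01],[0.0014,0.0015,0.0321,-5.08,5.1,-0.01],[0.0022,0.0023,0.04,-6.35,6.375,-0.02],[0.0032,0.0033,0.0479,-7.62,7.65,-0.02],[0.0044,0.0045,0.0558,-8.89,8.925,-0.02],[0.0057,0.0059,0.0636,-10.16,10.2,-0.03],[0.0072,0.0074,0.0714,-11.43,11.47,-0.03],[0.008,0.0082,0.0753,-12.06,12.11,-0.03],[0.0089,0.0091,0.0791,-12.69,12.75,-0.03],[0.0089,0.0091,0.0791,-12.69,12.75,-0.03],[0.0089,0.0091,0.0791,-12.69,12.75,-0.03],[0.0089,0.0091,0.0791,-12.69,12.75,-0.03]]]'

```text
time_s: 8.8
ee_pos: [0.633, 0.1515, 0.2618]
tcp_rot: [-89.8, -44.9, -109.9]
force: [1.8, 4.2, -8.5]
opening: 0.0002
```

Run:
```python
from h import *
p,r,s=cur(); print(p,s["force"],s["torque"],s["time_s"],s["tcp_rot"])
I=pose(.314,.025); print("err vs ideal (tool axes)",rel(I))
T=lambda q:((q-[245,140])*2.857).round().tolist(); S=lambda q:((q-[235,165])*2.857+[400,0]).round().tolist()
for th in(.26,.314,.37): print(th,T(proj("top",jig(V,.1,th,.05))[0]),S(proj("side",jig(V,.14,th,.064))[0]),T(proj("top",jig(V,.06,th,.074))[0]))
crops("pics/sw.png")
```

```text
[0.63303696 0.15151833 0.26181455] [ 1.75001137  4.15473313 -8.51448769] [ 2.45639718 -0.98499812  0.0675562 ] 8.8 [ -89.75921464  -44.87685574 -109.90614324]
err vs ideal (tool axes) [-0.0233  0.0259 -0.0007 -0.1993 -0.0418 -0.1231]
0.26 [196.0, 138.0] [546.0, 163.0] [243.0, 145.0]
0.314 [198.0, 132.0] [541.0, 158.0] [244.0, 141.0]
0.37 [200.0, 126.0] [537.0, 153.0] [245.0, 137.0]
```

View pics/sw.png

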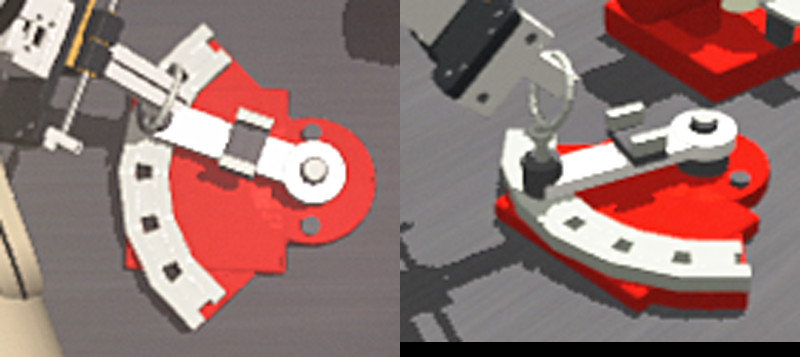

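The arm sits at the target: boss at about (541,160) against a prediction of (541,158), and the middle hole is now open. Lowering so the pin drops in.

>>> move_arm --commands '[[[-0.0018,0.0018,0,0,0,0],[-0.0035,0.0035,0,0,0,0],[-0.0053,0.0053,0,0,0,0],[-0.0071,0.0071,0,0,0,0],[-0.0088,0.0088,0,0,0,0],[-0.0106,0.0106,0,0,0,0],[-0.0124,0.0124,0,0,0,0],[-0.0141,0.0141,0,0,0,0],[-0.0159,0.0159,0,0,0,0],[-0.0177,0.0177,0,0,0,0],[-0.0195,0.0195,0,0,0,0],[-0.0212,0.0212,0,0,0,0],[-0.0235,0.0235,0,0,0,0],[-0.0235,0.0235,0,0,0,0],[-0.0235,0.0235,0,0,0,0],[-0.0235,0.0235,0,0,0,0]]]'

```text
time_s: 10.5
ee_pos: [0.6325, 0.1516, 0.2288]
tcp_rot: [-89.8, -44.9, -109.8]
force: [-0.0, -0.2, 0.6]
opening: 0.0002
```

Run:
```python
from h import *
p,r,s=cur(); print(p,s["force"],s["torque"],s["time_s"],s["tcp_rot"])
I=pose(.314,.025); print("err vs ideal (tool axes)",rel(I))
S=lambda q:((q-[235,165])*2.857+[400,0]).round().tolist()
for dz in(0,.011,.02): print(dz,S(proj("side",jig(V,.131,.314,.104+dz))[0]),"ringbottom",S(proj("side",jig(V,.14,.314,.077+dz))[0]))
crops("pics/dn.png")
```

```text
[0.63252216 0.15159287 0.22878577] [-0.03761621 -0.15868257  0.55159343] [ 0.56243355 -0.24336634 -0.04474339] 10.5 [ -89.82183616  -44.92352561 -109.83595153]
err vs ideal (tool axes) [-0.000e+00  2.400e-03 -1.000e-04 -1.863e-01  8.000e-03 -7.650e-02]
0 [551.0, 110.0] ringbottom [541.0, 144.0]
0.011 [551.0, 97.0] ringbottom [540.0, 131.0]
0.02 [550.0, 87.0] ringbottom [540.0, 121.0]
```

View pics/dn.png

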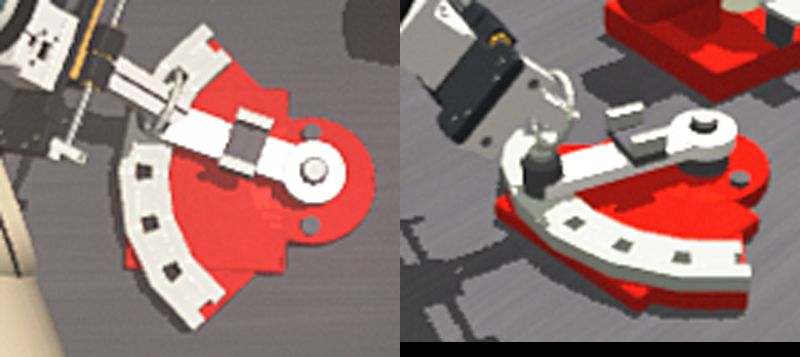

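Force is nil, and the ring top at y≈68 matches the fully-down prediction of about 70 (about 57 if resting on the quadrant). I'll withdraw the finger along its axis and check without it in the way.

>>> move_arm --commands '[[[0,-0.01,0,0,0,0],[0,-0.02,0,0,0,0],[0,-0.03,0,0,0,0],[0,-0.04,0,0,0,0],[0,-0.05,0,0,0,0],[0,-0.065,0,0,0,0],[0,-0.08,0,0,0,0],[0,-0.1,0,0,0,0],[0,-0.13,0,0,0,0],[0,-0.16,0,0,0,0],[0,-0.18,0,0,0,0],[0,-0.18,0,0,0,0],[0,-0.18,0,0,0,0]]]'

```text
time_s: 11.9
ee_pos: [0.6749, 0.2714, 0.3558]
tcp_rot: [-89.8, -44.9, -109.8]
force: [0.5, -0.6, -0.1]
opening: 0.0004
```

Run:
```python
from h import *
p,r,s=cur(); print(p,s["force"],s["time_s"])
S=lambda q:((q-[235,165])*2.857+[400,0]).round().tolist()
t=np.radians(20); out=jig([0,0,V[2]],1,.314,0)
for th in(.29,.314,.34):
  for dz in(0,.011): 
    c=jig(V,.131,th,.104+dz); u=np.array([0,0,np.cos(t)])-out*np.sin(t); print(th,dz,"ctr,top,bot",*[S(proj("side",c+k*.027*u)[0]) for k in(0,1,-1)])
crops("pics/out.png")
```

```text
[0.6748688  0.27138533 0.35583201] [ 0.47189653 -0.63299564 -0.13756126] 11.9
0.29 0 ctr,top,bot [553.0, 112.0] [563.0, 79.0] [542.0, 144.0]
0.29 0.011 ctr,top,bot [552.0, 99.0] [563.0, 66.0] [542.0, 132.0]
0.314 0 ctr,top,bot [551.0, 110.0] [562.0, 77.0] [541.0, 142.0]
0.314 0.011 ctr,top,bot [551.0, 97.0] [561.0, 64.0] [540.0, 129.0]
0.34 0 ctr,top,bot [549.0, 108.0] [560.0, 75.0] [539.0, 140.0]
0.34 0.011 ctr,top,bot [549.0, 95.0] [559.0, 62.0] [538.0, 127.0]
```

View pics/out.png

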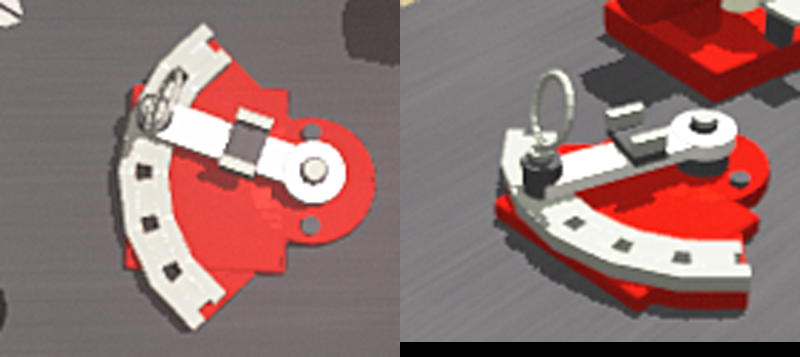

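The finger is clear, and the ring centre at about (553,109) fits fully down at 0.314 (prediction (551,110)). A final enlarged before/after comparison will show any partial seating.

Run:
```python
from h import *
a=cv2.imread("pics/side0.png"); b=imaging.get_image("side")
q0=proj("side",jig(V,.131,0,.104))[0]; q1=proj("side",jig(V,.131,.314,.104))[0]
d=lambda th:np.linalg.norm(C["side"]["tvec"]+cv2.Rodrigues(C["side"]["rvec"])[0]@jig(V,.131,th,.104)); print(d(0),d(.314))
f=lambda i,q:cv2.resize(cv2.getRectSubPix(i,(50,64),tuple(map(float,q+[0,8]))),(400,512),interpolation=cv2.INTER_CUBIC)
c=np.hstack([f(a,q0),f(b,q1)]); c[192,::8]=(0,255,0); cv2.imwrite("pics/cmp.png",c)
k=lambda z,th:((proj("side",jig(V,.14,th,z))[0]-(proj("side",jig(V,.131,th,.104))[0]+[0,8]))*8+[200,256]).round()
for th in(0,.314): print(th,"boss",k(.064,th),"collar down",k(.073,th),"collar +3mm",k(.076,th))
```

```text
0.8704848131718227 0.899294410790419
0 boss [177. 334.] collar down [176. 306.] collar +3mm [176. 296.]
0.314 boss [173. 326.] collar down [172. 298.] collar +3mm [172. 289.]
```

View pics/cmp.png

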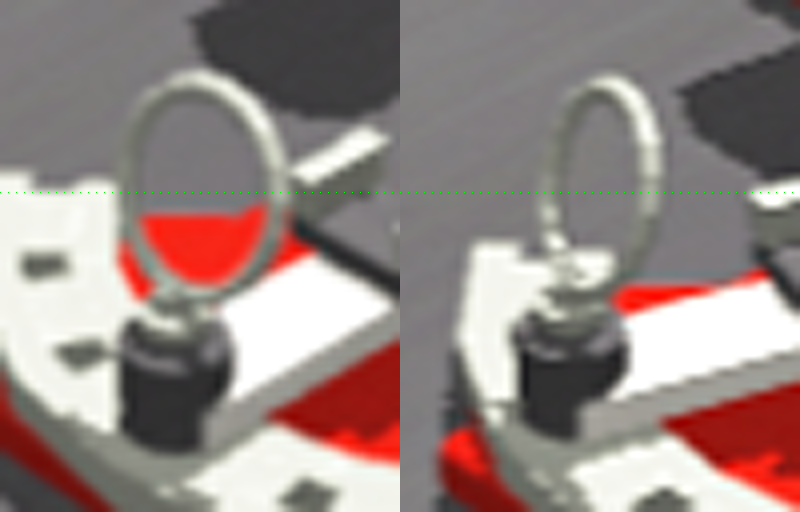

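Before and after match: ring top at y≈72 and 75, collar directly on the boss in both. The pin is fully down, so I'll check the loose objects and hand in.

Run:
```python
from h import *
a=cv2.imread("pics/side0.png").astype(int); b=imaging.get_image("side").astype(int)
for n,(x0,x1,y0,y1) in dict(oil=(172,203,222,278),stone=(183,244,290,320),puck=(255,302,297,342)).items(): print(n,(abs(a-b).max(2)[y0:y1,x0:x1]>40).mean().round(3))
s=arm.sense(); print(s["time_s"],s["force"]); print(arm.job_done())
```

```text
oil 0.009
stone 0.008
puck 0.0
12.1 [ 0.10076618 -1.07645682 -0.31646064]
the job is handed in; nothing more can be done
None
```

The pin is now in the hole one step (+0.314 rad) away from the robot, on the side where the grinder stands. I lifted it about 20 mm by its ring with the shut fingers, swung the arm 18°, and lowered the ring until the force on the tool fell to about zero. I then backed the finger out about 180 mm along its axis and handed in at 12.1 s.

- **Seating:** the ring centre was within about 2 crop pixels of where it should be with the pin fully down. An enlarged before/after view shows the ring and collar at the same height to about 1 mm.
- **Position:** before I lowered it, the boss was within about 2 crop pixels of its predicted place. The middle hole now shows empty.
- **Loose objects:** the oil bottle, stone and puck look unchanged, with under 1% of pixels different in their areas.
- **Forces:** the largest force I read was about 10 N, while the pin was lifted.

No checks failed or disagreed.

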